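Level the lens stand and hold the lens barrel pressed into its V-block

ROBOT

A 6-joint arm with a two-finger parallel gripper is mounted at the origin on the work surface. World frame = base frame: x ahead of the robot, y to its left, z up, the work surface at z = 0. Lengths are in m, angles in rad, forces in N, time in s.
With the tool pointing down it reaches from about 0.25 to 0.85 m from the base axis. Payload 12.5 kg.
Tool frame: the origin (TCP) lies at the centre of the arm's flange, where the gripper is bolted on; the fingertips stand 186 mm ahead of it and the grasp point (between the pads) lies 167 mm ahead of it; z points along the fingers, y is the line along which they close (so a half turn about z gives the same grasp; the last joint's range is limited). The gripper opens to 93 mm and grips with 3 to 60 N. Pads are 15 mm wide; open, the fingers measure 128 mm over their backs; the gripper's body (75 mm by 188 mm) begins 65 mm behind the grasp point.
Start: joints at [-1.26, 0.351, 1.652, -0, 1.139, -0.085], TCP at [0.212, -0.507, 0.405] pointing down, gripper open.
Joint ranges: [-2.75, 2.75], [-0.79, 2.1], [0.01, 2.65], [-1.57, 4.71], [0.07, 3.14], [-2.87, 2.87]. Speed limits (rad/s): [2.22, 2.22, 2.79, 3.14, 3.14, 3.14].

INTERFACE

Orientations are given as a 3x3 rotation matrix whose columns are the frame's x, y, z axes.
In Python, from cell import ctrl gives the robot as it stands.
- The arm moves only by the shell command python3 -m jog 'ROWS' [OPENING]. ROWS is JSON, a list of rows, each an object with "linear": the shift along the world's x, y, z in m, a list of three; "angular": the turn, a rotation vector about the world's x, y, z in degrees, a list of three. In form: [{"linear": [x, y, z], "angular": [rx, ry, rz]}, ...]. A call has 1 to 20 rows; each row is the pose to reach, as a shift and turn from the pose commanded when the call began; what a row does not reach only later rows make up. A row lasts 1/12 s, in which the tool goes at most 41.7 mm and 7.16 degrees, less where a joint would pass 70% of its speed; a pose out of reach is approached as far as the arm can. A call with a gripper value outside its range is refused whole. OPENING is the opening, from 0 (shut) to 1 (fully open), set as the call begins (- or left out, the last holds). The fingers move at their own pace and stop on an object; the grip force is fixed at half the most. Time passes only in rows, so rows that repeat a pose let the fingers close. It gives the time, the measured TCP pose, the force, the opening and the grip force at its end, in the units of the state.
- ctrl.state(): the state, without advancing time (a new reading comes with each control period).
- ctrl.grab_frame(name): name is "side" or "top"; returns (picture, depth): 400x640x3 uint8, red, green, blue; 400x640 float32, m along the optical axis (not along the pixel's ray), 0 where there is no reading.
- ctrl.camera_params(name): a dict with "fx", "fy", "cx", "cy" (pixels), "k1" (the pictures are not rectified: a ray, as slopes to the right and down, at radius r is drawn at 1 + k1 r^2 times it, then the intrinsics apply), "origin" and "attitude" of the camera in the world. Camera axes: x right, y down, z forward; pixel columns grow to the right and rows downward; lengths in m; the calibration is good to about 2 mm. A picture is of the moment at which its call begins. camera_params takes no time and is no camera call.
- ctrl.job_done(): hands the job in; it is judged then, once.
The state is a dict: "t": time; "q": joint angles; "joint_velocities": joint speeds; "joint_torque": joint torques, N m; "ee_pos": TCP position; "eef_rot": TCP orientation; "wrist_force": force on the tool from outside, world axes, zero at the start; "moment": the same for the moment, N m; "grip_width": finger opening in m; "gripper_force": force on a finger pad.
Only numpy, scipy, OpenCV 4.12 (cv2) and the standard library are available. Lean on these libraries where they do the work, as an engineer would, in place of code of your own. Each camera call takes 0.05 s, during which the arm holds its last target. There are 200 camera calls.

TASK

First turn the black bar knob of the white levelling stand until its hinged platform sits level. Then pick the lens barrel off its wooden rest, lay it lengthwise and centred in the V-block on the platform, and keep it pressed down with about 20 N, firmly onto both faces of the V but never hard; the program finishes while the gripper is still holding it pressed there. Leave the specimen block, the two vials and the standing eyepiece where they are.

Things in the scene. Friction and masses are not known exactly. Their poses are not given: they have to be found in the camera images.
- stand: Levelling stand fixed to the bench: white base plate 280 x 100 x 12 mm. Origin: centre of the underside, on the bench. Own x runs along its length, from the hinge end (-x, between two white pillars 64 mm high) to the knob end (+x); z is up.
- platform (a joint): Tilt of the grey hinged platform (235 x 66 x 10 mm), rad. 0 = level; negative = the knob end is low. Its hinge line is across the stand, 115 mm from the stand's origin towards -x and 50 mm above the bench (level top face at 55 mm). It is moved by the knob alone: tilt = 0.07 x knob angle; the screw holds it where it is left.
- knob (a joint): Angle of the knob, rad; grows as the knob is turned clockwise seen from above, which raises the knob end of the platform. At 0 the platform is level and the knob's bar lies along the stand's x axis. Stops at -1.5 and 0.7; starts negative (knob end low). Turning needs about 0.2 N m and it stays where it is left.
- knob_grip (a point): Grip point of the knob: on its vertical axis, at stand (95, 0, 103) mm, does not move. The knob is a black upright bar 50 mm long, 16 mm thick, 34 mm tall (79 to 113 mm above the bench) on an aluminium disc of 52 mm diameter whose top is 79 mm above the bench. The axes turn with the knob: x runs along the bar.
- v_seat (a point): Where the centre of the seated lens barrel belongs (stand (-45, 0, 87) mm when level); tilts with the platform. x runs along the V groove (the stand's length), y across it, z up. The steel V-block is split into two yokes, each 22 mm long, centred 37 mm either side of this point: between them a gap of 52 mm is open for the fingers, down to the platform's top 32 mm below this point.
- jaw_left: The +y halves of both V yokes, steel, with faces sloping 45 degrees; yokes 52 mm wide over both halves, tops about 3 mm below the seated lens axis. Rigid, not sprung: a barrel gripped 1 mm off centre bears on one side only. Origin 37 mm under v_seat; axes as v_seat.
- jaw_right: The -y halves of both V yokes, mirror image of jaw_left. Origin and axes as jaw_left.
- barrel: Lens barrel: loose plain aluminium cylinder, 32 mm diameter, 110 mm long, black ring and glass at each end (both ends alike), 170 to 265 g. Origin at its centre; x along its axis, which starts level, 38 mm above the bench. It may be gripped or pushed at its middle.
- rest: Wooden rest fixed to the bench, plate 104 x 60 x 6 mm. Origin: centre of its underside. The barrel starts on it, along its x, on two saddles 16 mm long centred 41 mm either side of the middle; between them 66 mm is open under the barrel, down to the plate.
- specimen: Bystander: amber resin specimen block 75 x 55 x 22 mm, loose. Origin: centre of its underside.
- vial_1: Bystander: small brown vial, 24 mm diameter, 50 mm tall, standing loose. Origin: centre of its underside.
- vial_2: Bystander: a second vial like vial_1.
- eyepiece: Bystander: white eyepiece standing on end, 38 mm diameter, 45 mm tall, loose. Origin: centre of its underside.
Not all that is in view belongs to the job. Of the things that look like the barrel, the largest one is meant. Leave any blue look-alike of the rest alone.

How it is judged:
By the outcome, as a careful person would: the job done as asked, in the order asked, and still so for the second after the job is handed in, while the arm keeps its last pose, push and grip.
It also fails if it takes over 72 s, if anything falls off the work surface, if the arm or the gripper's body presses on something with over 40 N, if the wrist force passes 120 N, or if a joint passes its speed limit or range.

## Working session

There is one attempt and no reset: what is moved stays moved. The work goes in short steps, Python scripts to look and compute and a shell command to move; the robot and the scene stay as the last step left them, time stands still between calls to the robot, and variables do not carry over. Pictures are saved under pics/ and viewed, at most 10 in all, crops included, and the job is handed in when it is done.

```bash
mkdir -p pics; ls
python3 - <<'E'
from cell import ctrl
import cv2,numpy as np
np.set_printoptions(precision=4,suppress=True)
for n in("top","side"):
    p,d=ctrl.grab_frame(n); cv2.imwrite(f"pics/{n}0.png",p[:,:,::-1]); np.save(f"pics/{n}0.npy",d); print(ctrl.camera_params(n))
print(ctrl.state())
E
```

```text
pics
{'fx': 495.6506882019433, 'fy': 495.6506882019433, 'cx': 318.3206086532588, 'cy': 198.97702487177577, 'k1': -0.004050911543195668, 'origin': array([0.4454, 0.0307, 1.1365]), 'attitude': array([[-0.0063, -0.9951,  0.0984],
       [-1.    ,  0.0065,  0.0015],
       [-0.0021, -0.0984, -0.9951]])}
{'fx': 493.1164595948457, 'fy': 493.1164595948457, 'cx': 317.99637368847993, 'cy': 195.58072241193847, 'k1': -0.027214763604649393, 'origin': array([ 0.2899, -0.8103,  0.7307]), 'attitude': array([[ 0.9573, -0.1763,  0.229 ],
       [-0.289 , -0.5769,  0.7639],
       [-0.0026, -0.7975, -0.6033]])}
{'t': 0.1, 'q': array([-1.2596,  0.3512,  1.6523,  0.    ,  1.1391, -0.0846]), 'joint_velocities': array([-0.0007, -0.001 , -0.0029,  0.0007, -0.0006, -0.0022]), 'joint_torque': array([  0.0008, -49.803 , -28.5705,   0.07  ,   0.0239,  -0.    ]), 'ee_pos': array([ 0.212 , -0.5074,  0.4043]), 'eef_rot': array([[ 0.9227,  0.3855, -0.0003],
       [ 0.3855, -0.9227,  0.001 ],
       [ 0.0001, -0.001 , -1.    ]]), 'wrist_force': array([-0.2654, -0.0532, -1.1301]), 'moment': array([-0.0081,  0.0217, -0.0096]), 'gripper_force': 0.0, 'grip_width': 0.09332800641594084}
```

View pics/top0.png

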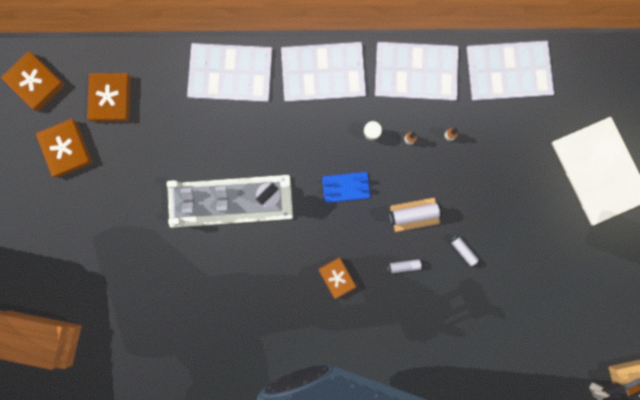

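View pics/side0.png

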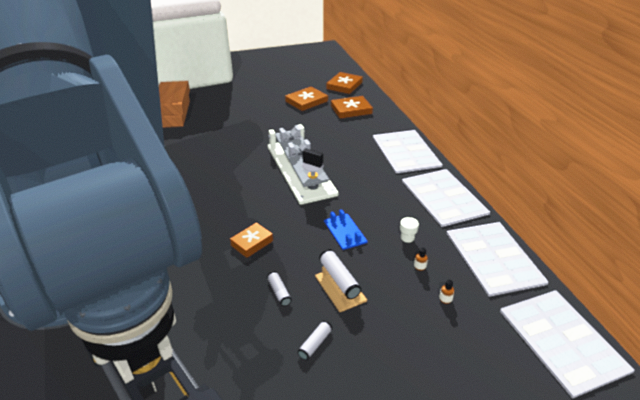

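The top view shows the stand around (230,201), with the knob at (267,193) and the yokes at (187,200) and (221,198). The barrel on its rest is at (415,214), and the specimen is at (338,278). I'll enlarge these areas next.

```bash
cat > h.py <<'E'
from cell import ctrl
import cv2,numpy as np
np.set_printoptions(precision=4,suppress=True)
def ray(n,u,v):
    c=ctrl.camera_params(n); K=np.array([[c['fx'],0,c['cx']],[0,c['fy'],c['cy']],[0,0,1]])
    x=cv2.undistortPoints(np.array([[[u,v]]],float),K,np.array([c['k1'],0,0,0,0.]))[0,0]
    return c['origin'],c['attitude']@np.array([*x,1.])
def onz(n,u,v,z):
    o,r=ray(n,u,v); return o+r*(z-o[2])/r[2]
def cloud(n,d):
    c=ctrl.camera_params(n); h,w=d.shape; K=np.array([[c['fx'],0,c['cx']],[0,c['fy'],c['cy']],[0,0,1]])
    uv=np.stack(np.meshgrid(np.arange(w),np.arange(h)),-1).reshape(-1,1,2).astype(float)
    x=cv2.undistortPoints(uv,K,np.array([c['k1'],0,0,0,0.]))[:,0]
    P=np.c_[x,np.ones(len(x))]*d.reshape(-1,1)
    return (P@c['attitude'].T+c['origin']).reshape(h,w,3)
def crop(n,p,x,y,w,h,s,f):
    cv2.imwrite(f"pics/{f}.png",cv2.resize(p[y:y+h,x:x+w,::-1],None,fx=s,fy=s,interpolation=cv2.INTER_CUBIC))
E
python3 - <<'E'
from h import *
a=cv2.imread("pics/top0.png"); s=5
A=cv2.resize(a[165:240,155:305],None,fx=5,fy=5,interpolation=cv2.INTER_CUBIC)
B=cv2.resize(a[185:245,375:455],None,fx=5,fy=5,interpolation=cv2.INTER_CUBIC)
o=np.zeros((600,750+0,3),np.uint8)
# scale so that both fit
C=np.zeros((600+75,750,3),np.uint8); C[:375]=A; C[375:675,:400]=B
C=C[:, :]; C=cv2.resize(C,None,fx=.88,fy=.88); cv2.imwrite("pics/c1.png",C)
P=cloud("top",np.load("pics/top0.npy"))
print("bench",np.nanmedian(P[240:255,200:240,2]))
for u,v in [(187,200),(221,198),(267,193),(255,205),(205,200),(415,214)]: print(u,v,P[v,u])
Q=P[195:235,380:450].reshape(-1,3); g=Q[(Q[:,2]>.042)]; print(len(g),g.mean(0),g.max(0),g.min(0))
Q=P[170:235,160:300].reshape(-1,3)
k=Q[Q[:,2]>.095]; print("knob",len(k),k.mean(0),k[:,2].max())
E
```

```text
bench -1.8919844872344882e-05
187 200 [0.5513 0.3187 0.0612]
221 198 [0.5557 0.2455 0.0563]
267 193 [0.5597 0.1387 0.1136]
255 205 [0.5404 0.1718 0.0496]
205 200 [0.552  0.2816 0.0518]
415 214 [ 0.518  -0.1789  0.0546]
706 [ 0.5196 -0.18    0.0601] [0.5427 0.0307 1.1365] [ 0.4454 -0.2381  0.0421]
knob 238 [0.5455 0.1246 0.2491] 1.1364933344306658
```

View pics/c1.png

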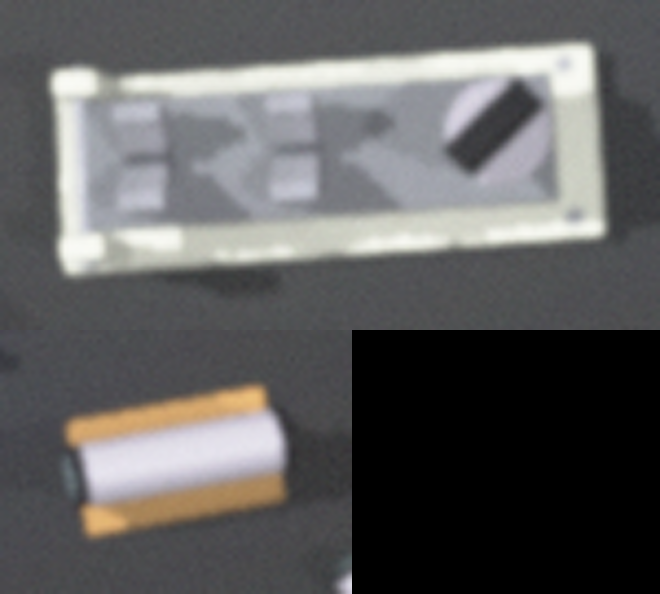

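Run:
```python
from h import *
d=np.load("pics/top0.npy"); P=cloud("top",d); P[d==0]=np.nan
def rect(n,Q):
    r=cv2.minAreaRect((Q[:,:2]*1000).astype(np.float32)); print(n,len(Q),np.array(r[0]).round(1),np.array(r[1]).round(1),round(r[2],2),"mean",Q.mean(0)*1000)
    c=Q[:,:2]-Q[:,:2].mean(0); w,v=np.linalg.eigh(c.T@c); print("   pca deg",np.degrees(np.arctan2(v[1,1],v[0,1]))," sd",np.sqrt(w/len(Q))*1000)
S=P[165:240,155:305].reshape(-1,3); z=S[:,2]
B=S[(z>.008)&(z<.016)]; rect("base",B)
rect("pil",S[(z>.060)&(z<.067)&(S[:,1]>.31)])
rect("all",S[(z>.006)&(z<.12)])
rect("knob",S[(z>.105)&(z<.12)])
rect("disc",S[(z>.074)&(z<.084)&(S[:,1]<.18)])
for lo,hi in((.068,.09),(.076,.09)): rect("yoke",S[(z>lo)&(z<hi)&(S[:,1]>.2)])
R=P[190:240,380:450].reshape(-1,3); z=R[:,2]
rect("barrel",R[(z>.040)&(z<.06)]); rect("barreltop",R[(z>.051)&(z<.06)]); rect("rest",R[(z>.003)&(z<.03)])
# bystanders
for n,(u,v) in dict(ep=(373,130),v1=(410,139),v2=(451,134)).items():
    Q=P[v-15:v+15,u-15:u+15].reshape(-1,3); Q=Q[Q[:,2]>.02]; print(n,Q.mean(0))
s=cloud("side",np.load("pics/side0.npy"));
```

```text
base 1759 [555.3 235. ] [100.3 280. ] 3.81 mean [549.9538 210.2976  11.7694]
   pca deg 95.74563413852178  sd [37.7667 85.6824]
pil 136 [548.5 335.2] [93.4 49.9] 4.56 mean [547.4051 342.6695  63.207 ]
   pca deg -175.91604799184603  sd [14.3407 36.3615]
all 5359 [552.2 234.7] [164.5 283.1] 1.22 mean [552.0698 229.818   42.2999]
   pca deg 93.84033407113516  sd [28.3555 78.5856]
knob 189 [561.8 139.6] [16.5 48.8] 43.32 mean [561.384  139.709  112.3185]
   pca deg 133.7223549477224  sd [ 4.7024 14.4612]
disc 224 [560.2 140.6] [49.8 47.4] 54.93 mean [559.5656 137.8019  78.8249]
   pca deg -136.9596049183239  sd [11.0866 16.314 ]
yoke 393 [553.4 292.5] [129.4  64.3] 85.77 mean [552.2839 282.8103  76.3603]
   pca deg 93.43460478841064  sd [18.0229 37.408 ]
yoke 222 [552.  278.5] [52.6 95.7] 3.44 mean [552.5729 286.7607  79.8693]
   pca deg 96.07911620430194  sd [20.5095 36.7987]
barrel 725 [ 520.7 -182.5] [ 31.7 111.7] 9.94 mean [ 520.2173 -181.4961   50.569 ]
   pca deg 99.85046034173125  sd [ 8.9858 32.4522]
barreltop 389 [ 520.6 -182.6] [ 24.9 111.2] 9.94 mean [ 520.8151 -182.7823   53.4721]
   pca deg 99.88611470386981  sd [ 5.8358 32.5085]
rest 663 [ 520.5 -187.7] [159.6 112.4] 89.63 mean [ 519.622  -187.4385    5.7284]
   pca deg 98.6926954794166  sd [28.9656 36.8854]
ep [ 0.7093 -0.0901  0.0439]
v1 [ 0.6948 -0.178   0.0356]
v2 [ 0.7019 -0.2711  0.0363]
```

The base fits cleanly at 280×100. The stand origin is (555.3, 235.0) mm and its +x points along −86.2°. The knob bar lies along 133.5°, so the knob is at about −0.69 rad. Next I move above the knob with the fingers across the bar.

```bash
python3 -m jog '[{"linear":[0.3497,0.647,-0.075],"angular":[0,0,110.8]},{"linear":[0.3497,0.647,-0.075],"angular":[0,0,110.8]},{"linear":[0.3497,0.647,-0.075],"angular":[0,0,110.8]},{"linear":[0.3497,0.647,-0.075],"angular":[0,0,110.8]},{"linear":[0.3497,0.647,-0.075],"angular":[0,0,110.8]},{"linear":[0.3497,0.647,-0.075],"angular":[0,0,110.8]},{"linear":[0.3497,0.647,-0.075],"angular":[0,0,110.8]},{"linear":[0.3497,0.647,-0.075],"angular":[0,0,110.8]},{"linear":[0.3497,0.647,-0.075],"angular":[0,0,110.8]},{"linear":[0.3497,0.647,-0.075],"angular":[0,0,110.8]},{"linear":[0.3497,0.647,-0.075],"angular":[0,0,110.8]},{"linear":[0.3497,0.647,-0.075],"angular":[0,0,110.8]},{"linear":[0.3497,0.647,-0.075],"angular":[0,0,110.8]},{"linear":[0.3497,0.647,-0.075],"angular":[0,0,110.8]},{"linear":[0.3497,0.647,-0.075],"angular":[0,0,110.8]},{"linear":[0.3497,0.647,-0.075],"angular":[0,0,110.8]},{"linear":[0.3497,0.647,-0.075],"angular":[0,0,110.8]},{"linear":[0.3497,0.647,-0.075],"angular":[0,0,110.8]},{"linear":[0.3497,0.647,-0.075],"angular":[0,0,110.8]},{"linear":[0.3497,0.647,-0.075],"angular":[0,0,110.8]}]' 1
```

```text
t: 1.77
ee_pos: [0.5618, 0.1407, 0.3289]
eef_rot: [[-0.69, 0.724, -0.001], [0.724, 0.69, -0.0], [0.001, -0.001, -1.0]]
wrist_force: [1.3, -0.9, -0.0]
grip_width: 0.0929
gripper_force: 0.0
```

```bash
python3 -m jog '[{"linear":[0,-0.0003,-0.02],"angular":[0,0,0]},{"linear":[0,-0.0003,-0.04],"angular":[0,0,0]},{"linear":[0,-0.0003,-0.055],"angular":[0,0,0]},{"linear":[0,-0.0003,-0.059],"angular":[0,0,0]},{"linear":[0,-0.0003,-0.059],"angular":[0,0,0]},{"linear":[0,-0.0003,-0.059],"angular":[0,0,0]}]' && python3 -m jog '[{"linear":[0,0,0],"angular":[0,0,0]},{"linear":[0,0,0],"angular":[0,0,0]},{"linear":[0,0,0],"angular":[0,0,0]},{"linear":[0,0,0],"angular":[0,0,0]},{"linear":[0,0,0],"angular":[0,0,0]},{"linear":[0,0,0],"angular":[0,0,0]},{"linear":[0,0,0],"angular":[0,0,0]},{"linear":[0,0,0],"angular":[0,0,0]},{"linear":[0,0,0],"angular":[0,0,0]},{"linear":[0,0,0],"angular":[0,0,0]},{"linear":[0,0,0],"angular":[0,0,0]},{"linear":[0,0,0],"angular":[0,0,0]}]' 0; python3 -c "
from h import *
print(ctrl.state()['moment'])"
```

```text
t: 2.27
ee_pos: [0.5618, 0.1386, 0.2715]
eef_rot: [[-0.688, 0.726, 0.0], [0.726, 0.688, 0.0], [-0.0, 0.0, -1.0]]
wrist_force: [0.6, 0.3, 0.8]
grip_width: 0.0928
gripper_force: 0.0
t: 3.27
ee_pos: [0.5618, 0.1393, 0.2707]
eef_rot: [[-0.688, 0.726, -0.0], [0.726, 0.688, 0.0], [0.0, 0.0, -1.0]]
wrist_force: [0.2, 0.6, 0.9]
grip_width: 0.0175
gripper_force: 0.6
[ 0.1149 -0.2554 -0.0238]
```

```bash
python3 -m jog '[{"linear":[0,0,0],"angular":[0,0,0]},{"linear":[0,0,0],"angular":[0,0,0]},{"linear":[0,0,0],"angular":[0,0,0]},{"linear":[0,0,0],"angular":[0,0,0]},{"linear":[0,0,0],"angular":[0,0,-4]},{"linear":[0,0,0],"angular":[0,0,-8]},{"linear":[0,0,0],"angular":[0,0,-12]},{"linear":[0,0,0],"angular":[0,0,-16]},{"linear":[0,0,0],"angular":[0,0,-20]},{"linear":[0,0,0],"angular":[0,0,-24]},{"linear":[0,0,0],"angular":[0,0,-28]},{"linear":[0,0,0],"angular":[0,0,-32]},{"linear":[0,0,0],"angular":[0,0,-35]},{"linear":[0,0,0],"angular":[0,0,-37.5]},{"linear":[0,0,0],"angular":[0,0,-39]},{"linear":[0,0,0],"angular":[0,0,-39.7]},{"linear":[0,0,0],"angular":[0,0,-39.7]},{"linear":[0,0,0],"angular":[0,0,-39.7]},{"linear":[0,0,0],"angular":[0,0,-39.7]}]'
python3 - <<'E'
from h import *
s=ctrl.state(); print(s['moment'],s['eef_rot'],s['grip_width'],s['gripper_force'])
E
```

```text
t: 4.85
ee_pos: [0.5617, 0.1393, 0.2708]
eef_rot: [[-0.067, 0.998, -0.001], [0.998, 0.067, 0.0], [0.0, -0.0, -1.0]]
wrist_force: [-2.3, 2.8, 3.2]
grip_width: 0.016
gripper_force: 30.0
[0.4513 0.447  0.1682] [[-0.0665  0.9978 -0.0005]
 [ 0.9978  0.0665  0.0001]
 [ 0.0002 -0.0005 -1.    ]] 0.015996569098706864 29.987607300281525
```

```bash
python3 -m jog '[{"linear":[0,0,0],"angular":[0,0,0]},{"linear":[0,0,0],"angular":[0,0,0]},{"linear":[0,0,0],"angular":[0,0,0]},{"linear":[0,0,0],"angular":[0,0,0]},{"linear":[0,0,0],"angular":[0,0,0]},{"linear":[0,0,0],"angular":[0,0,0]},{"linear":[0,0,0.02],"angular":[0,0,0]},{"linear":[0,0,0.05],"angular":[0,0,0]},{"linear":[0,0,0.08],"angular":[0,0,0]},{"linear":[0,0,0.08],"angular":[0,0,0]}]' 1 && python3 -m jog '[{"linear":[-0.0412,-0.322,0],"angular":[0,0,6.1]},{"linear":[-0.0412,-0.322,0],"angular":[0,0,6.1]},{"linear":[-0.0412,-0.322,0],"angular":[0,0,6.1]},{"linear":[-0.0412,-0.322,0],"angular":[0,0,6.1]},{"linear":[-0.0412,-0.322,0],"angular":[0,0,6.1]},{"linear":[-0.0412,-0.322,0],"angular":[0,0,6.1]},{"linear":[-0.0412,-0.322,0],"angular":[0,0,6.1]},{"linear":[-0.0412,-0.322,0],"angular":[0,0,6.1]},{"linear":[-0.0412,-0.322,0],"angular":[0,0,6.1]},{"linear":[-0.0412,-0.322,0],"angular":[0,0,6.1]},{"linear":[-0.0412,-0.322,0],"angular":[0,0,6.1]},{"linear":[-0.0412,-0.322,0],"angular":[0,0,6.1]}]'
cat > lv.py <<'E'
from h import *
ds=[];
for i in range(3):
    p,d=ctrl.grab_frame("top"); ds.append(np.where(d==0,np.nan,d))
d=np.nanmean(ds,0); P=cloud("top",d)
S=P[165:240,155:305].reshape(-1,3)
a=np.radians(-86.19); ex=np.array([np.cos(a),np.sin(a)]); ey=np.array([-ex[1],ex[0]])
X=(S[:,:2]-[.5553,.2350]); x=X@ex; y=X@ey; z=S[:,2]
m=(abs(y)<.029)&(x>-.085)&(x<.116)&(z>.035)&(z<.060)
m&=~((np.hypot(x-.095,y)<.03))
for k in range(3):
    A=np.c_[x[m],y[m],np.ones(m.sum())]; c=np.linalg.lstsq(A,z[m],rcond=None)[0]; r=z-(c[0]*x+c[1]*y+c[2]); m&=abs(r)<.003
print("plane",m.sum(),c, "z at hinge",c[2]-.115*c[0],"rms",r[m].std())
K=S[(z>.105)&(z<.12)][:,:2]; r=cv2.minAreaRect((K*1000).astype(np.float32)); print("knob",r)
k=K-K.mean(0); w,v=np.linalg.eigh(k.T@k); print("bar deg",np.degrees(np.arctan2(v[1,1],v[0,1])))
B=S[(z>.008)&(z<.016)]; print("base",cv2.minAreaRect((B[:,:2]*1000).astype(np.float32)))
for lo,hi in((.02,.05),(-.055,-.03)) :pass
for xc in(-.082,-.008):
    q=(abs(x-xc)<.008)&(z>.062)&(z<.1); yb=np.arange(-26,27,4)
    print("yoke",xc,[round(float(np.median(z[q&(abs(y*1000-b)<2)])*1000),1) if (q&(abs(y*1000-b)<2)).any() else None for b in yb])
    q=(z>.079)&(z<.09)&(abs(x-xc)<.02); print("  tops x",x[q].min(),x[q].max(),"y",y[q].min(),y[q].max(),z[q].max())
E
python3 lv.py
```

```text
t: 5.68
ee_pos: [0.5628, 0.1394, 0.3562]
eef_rot: [[-0.066, 0.998, 0.008], [0.998, 0.066, 0.001], [0.001, 0.008, -1.0]]
wrist_force: [0.2, -0.7, 1.1]
grip_width: 0.0781
gripper_force: 0.0
t: 6.68
ee_pos: [0.5207, -0.1817, 0.3506]
eef_rot: [[-0.173, 0.985, -0.0], [0.985, 0.173, 0.0], [0.0, -0.0, -1.0]]
wrist_force: [0.7, 0.4, -0.4]
grip_width: 0.0928
gripper_force: 0.0
plane 1413 [-0.0013 -0.0009  0.0547] z at hinge 0.054825583644114266 rms 0.0011272530468325864
knob ((561.5791625976562, 139.9161376953125), (15.929567337036133, 48.73616027832031), 4.348869800567627)
bar deg 94.51197569874752
base ((555.4651489257812, 235.02528381347656), (100.0068359375, 280.0224304199219), 3.8040871620178223)
yoke -0.082 [82.1, 83.8, 83.4, 78.1, 75.0, 69.5, 66.0, 63.2, 70.1, 73.3, 77.6, 82.8, 83.6, 83.6]
  tops x -0.0922338014028922 -0.07071616800951216 y -0.025945251340420264 0.025816593469456747 0.08610423115765697
yoke -0.008 [83.2, 83.6, 83.1, 78.3, 75.0, 69.8, 63.4, 63.8, 70.4, 73.8, 78.1, 83.6, 84.2, 83.6]
  tops x -0.019464408625935067 0.002893307473344769 y -0.026076214133510203 0.02585957684050605 0.08642688736728044
```

The platform is level: its slope is −0.0013 rad, which is at the noise, and the bar lies within about 0.6° of the stand's axis. The V is centred where expected. Now I grasp the barrel.

```bash
python3 -m jog '[{"linear":[0,-0.0004,-0.03],"angular":[0,0,0]},{"linear":[0,-0.0004,-0.06],"angular":[0,0,0]},{"linear":[0,-0.0004,-0.09],"angular":[0,0,0]},{"linear":[0,-0.0004,-0.12],"angular":[0,0,0]},{"linear":[0,-0.0004,-0.14],"angular":[0,0,0]},{"linear":[0,-0.0004,-0.1455],"angular":[0,0,0]},{"linear":[0,-0.0004,-0.1455],"angular":[0,0,0]},{"linear":[0,-0.0004,-0.1455],"angular":[0,0,0]},{"linear":[0,-0.0004,-0.1455],"angular":[0,0,0]}]' && python3 -m jog '[{"linear":[0,0,0],"angular":[0,0,0]},{"linear":[0,0,0],"angular":[0,0,0]},{"linear":[0,0,0],"angular":[0,0,0]},{"linear":[0,0,0],"angular":[0,0,0]},{"linear":[0,0,0],"angular":[0,0,0]},{"linear":[0,0,0],"angular":[0,0,0]},{"linear":[0,0,0],"angular":[0,0,0]},{"linear":[0,0,0],"angular":[0,0,0]},{"linear":[0,0,0],"angular":[0,0,0]},{"linear":[0,0,0],"angular":[0,0,0]},{"linear":[0,0,0],"angular":[0,0,0]},{"linear":[0,0,0],"angular":[0,0,0]},{"linear":[0,0,0],"angular":[0,0,0]},{"linear":[0,0,0],"angular":[0,0,0]}]' 0
```

```text
t: 7.58
ee_pos: [0.5211, -0.1832, 0.2067]
eef_rot: [[-0.172, 0.985, 0.002], [0.985, 0.172, -0.001], [-0.001, 0.002, -1.0]]
wrist_force: [-0.0, 0.3, -0.5]
grip_width: 0.093
gripper_force: 0.0
t: 8.75
ee_pos: [0.5206, -0.1832, 0.2052]
eef_rot: [[-0.172, 0.985, -0.0], [0.985, 0.172, -0.0], [-0.0, -0.0, -1.0]]
wrist_force: [1.3, -0.1, -1.5]
grip_width: 0.031
gripper_force: 30.0
```

```bash
python3 -m jog '[{"linear":[0,0,0.015],"angular":[0,0,0]},{"linear":[0,0,0.035],"angular":[0,0,0]},{"linear":[0,0,0.06],"angular":[0,0,0]},{"linear":[0,0,0.09],"angular":[0,0,0]},{"linear":[0,0,0.12],"angular":[0,0,0]},{"linear":[0,0,0.12],"angular":[0,0,0]},{"linear":[0,0,0.12],"angular":[0,0,0]},{"linear":[0,0,0.12],"angular":[0,0,0]}]' && python3 -m jog '[{"linear":[0.001,0.02,0],"angular":[0,0,0]},{"linear":[0.003,0.05,0],"angular":[0,0,-1]},{"linear":[0.006,0.085,0],"angular":[0,0,-1.5]},{"linear":[0.008,0.12,0],"angular":[0,0,-2]},{"linear":[0.011,0.155,0],"angular":[0,0,-2.5]},{"linear":[0.013,0.19,0],"angular":[0,0,-3]},{"linear":[0.015,0.225,0],"angular":[0,0,-3.5]},{"linear":[0.018,0.26,0],"angular":[0,0,-4]},{"linear":[0.02,0.295,0],"angular":[0,0,-4.5]},{"linear":[0.023,0.33,0],"angular":[0,0,-5]},{"linear":[0.025,0.365,0],"angular":[0,0,-5.5]},{"linear":[0.028,0.4,0],"angular":[0,0,-6]},{"linear":[0.03,0.435,0],"angular":[0,0,-6.1]},{"linear":[0.0315,0.457,0],"angular":[0,0,-6.1]},{"linear":[0.0318,0.4624,0],"angular":[0,0,-6.1]},{"linear":[0.0318,0.4624,0],"angular":[0,0,-6.1]},{"linear":[0.0318,0.4624,0],"angular":[0,0,-6.1]},{"linear":[0.0318,0.4624,0],"angular":[0,0,-6.1]},{"linear":[0.0318,0.4624,0],"angular":[0,0,-6.1]}]'
python3 - <<'E'
from h import *
s=ctrl.state(); print(s['wrist_force'],s['moment'],s['eef_rot'])
a,_=ctrl.grab_frame("side"); A=cv2.resize(a[90:230,220:400,::-1],None,fx=4,fy=4,interpolation=cv2.INTER_CUBIC); cv2.imwrite("pics/s2.png",A)
E
```

```text
t: 9.42
ee_pos: [0.5202, -0.183, 0.3243]
eef_rot: [[-0.171, 0.985, -0.001], [0.985, 0.171, 0.001], [0.001, -0.001, -1.0]]
wrist_force: [-0.9, 0.4, -2.7]
grip_width: 0.031
gripper_force: 30.0
t: 11.0
ee_pos: [0.5525, 0.278, 0.325]
eef_rot: [[-0.064, 0.998, -0.001], [0.998, 0.064, -0.0], [-0.0, -0.001, -1.0]]
wrist_force: [-0.5, -0.1, -1.4]
grip_width: 0.0313
gripper_force: 30.0
[-0.5098 -0.0818 -1.4078] [-0.0439 -0.0592  0.0044] [[-0.0645  0.9979 -0.0006]
 [ 0.9979  0.0645 -0.0004]
 [-0.0003 -0.0006 -1.    ]]
```

View pics/s2.png

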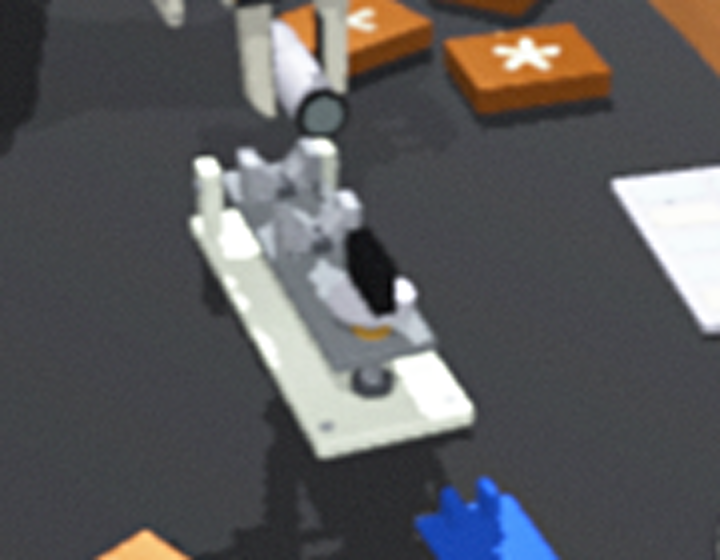

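The crop shows the barrel held level above the yokes, with its near end at crop (322,110). I'll measure its pose from the side depth.

```bash
cat > cyl.py <<'E'
from h import *
from scipy.optimize import least_squares
import sys
zc=float(sys.argv[1])
P=[]
for i in range(3):
    a,d=ctrl.grab_frame("side"); Q=cloud("side",d)[d>0]; P.append(Q)
P=np.vstack(P); t=ctrl.state()['ee_pos']
a=np.radians(93.8); u=np.array([np.cos(a),np.sin(a),0]); n=np.array([np.sin(a),-np.cos(a),0])
D=P-np.array([t[0],t[1],zc]); s=D@u; w=D@n; h=D[:,2]
m=(abs(s)<.07)&(abs(w)<.022)&(abs(h)<.022)&((s<-.012))
s,w,h=s[m],w[m],h[m]; b=(s>-.05)
f=lambda p:np.hypot(w[b]-p[0]-p[2]*s[b],h[b]-p[1]-p[3]*s[b])-.016
r=least_squares(f,[0,0,0,0],loss='soft_l1',f_scale=.001)
print("n",b.sum(),"offset w,h mm",r.x[:2]*1000,"slopes deg",np.degrees(r.x[2:]),"res",np.median(abs(r.fun))*1000)
e=np.sort(s[(s<-.045)]); print("end s:",np.percentile(e,[0.5,2,5,10,25,50])*1000,len(e), "ee",t)
E
python3 cyl.py 0.158
```

```text
n 344 offset w,h mm [0.1835 0.8831] slopes deg [-0.7989 -0.1973] res 0.6353066506123491
end s: [-60.734  -59.649  -58.6886 -57.8235 -56.6074 -55.0215] 441 ee [0.5525 0.2787 0.3253]
```

```bash
python3 -m jog '[{"linear":[-0.0001,0.0008,-0.015],"angular":[0,0,0.1]},{"linear":[-0.0001,0.0008,-0.035],"angular":[0,0,0.1]},{"linear":[-0.0001,0.0008,-0.05],"angular":[0,0,0.1]},{"linear":[-0.0001,0.0008,-0.058],"angular":[0,0,0.1]},{"linear":[-0.0001,0.0008,-0.062],"angular":[0,0,0.1]},{"linear":[-0.0001,0.0008,-0.063],"angular":[0,0,0.1]},{"linear":[-0.0001,0.0008,-0.063],"angular":[0,0,0.1]},{"linear":[-0.0001,0.0008,-0.063],"angular":[0,0,0.1]},{"linear":[-0.0001,0.0008,-0.063],"angular":[0,0,0.1]},{"linear":[-0.0001,0.0008,-0.063],"angular":[0,0,0.1]}]' && python3 -m jog '[{"linear":[0,0,-0.001],"angular":[0,0,0]},{"linear":[0,0,-0.002],"angular":[0,0,0]},{"linear":[0,0,-0.003],"angular":[0,0,0]},{"linear":[0,0,-0.004],"angular":[0,0,0]},{"linear":[0,0,-0.005],"angular":[0,0,0]},{"linear":[0,0,-0.005],"angular":[0,0,0]},{"linear":[0,0,-0.005],"angular":[0,0,0]},{"linear":[0,0,-0.005],"angular":[0,0,0]}]'; python3 -c "
from h import *
s=ctrl.state();print(s['ee_pos'],s['wrist_force'],s['moment'],s['eef_rot'])"
```

```text
t: 12.03
ee_pos: [0.5524, 0.2801, 0.2629]
eef_rot: [[-0.068, 0.998, 0.001], [0.998, 0.068, 0.0], [0.0, 0.001, -1.0]]
wrist_force: [-0.4, 0.5, -1.9]
grip_width: 0.0313
gripper_force: 30.0
t: 12.7
ee_pos: [0.5523, 0.2801, 0.2572]
eef_rot: [[-0.068, 0.998, -0.0], [0.998, 0.068, -0.0], [-0.0, -0.0, -1.0]]
wrist_force: [-0.2, 0.1, -2.2]
grip_width: 0.0311
gripper_force: 30.0
[0.5523 0.2801 0.2572] [-0.1749  0.1186 -2.2439] [-0.0207 -0.0491 -0.0088] [[-0.0677  0.9977 -0.    ]
 [ 0.9977  0.0677 -0.    ]
 [-0.     -0.     -1.    ]]
```

```bash
python3 -m jog '[{"linear":[0,0,-0.0005],"angular":[0,0,0]},{"linear":[0,0,-0.001],"angular":[0,0,0]},{"linear":[0,0,-0.001],"angular":[0,0,0]},{"linear":[0,0,-0.001],"angular":[0,0,0]}]'; python3 -m jog '[{"linear":[0,0,-0.0005],"angular":[0,0,0]},{"linear":[0,0,-0.001],"angular":[0,0,0]},{"linear":[0,0,-0.001],"angular":[0,0,0]},{"linear":[0,0,-0.001],"angular":[0,0,0]}]'; python3 -m jog '[{"linear":[0,0,-0.0005],"angular":[0,0,0]},{"linear":[0,0,-0.0005],"angular":[0,0,0]},{"linear":[0,0,-0.0005],"angular":[0,0,0]}]'
```

```text
t: 13.03
ee_pos: [0.5522, 0.28, 0.2562]
eef_rot: [[-0.068, 0.998, -0.0], [0.998, 0.068, -0.0], [-0.0, -0.0, -1.0]]
wrist_force: [-0.2, -0.1, -1.6]
grip_width: 0.0311
gripper_force: 30.0
t: 13.37
ee_pos: [0.5523, 0.28, 0.2552]
eef_rot: [[-0.068, 0.998, -0.0], [0.998, 0.068, -0.0], [-0.0, -0.0, -1.0]]
wrist_force: [0.3, 0.1, -1.2]
grip_width: 0.031
gripper_force: 30.0
t: 13.62
ee_pos: [0.5523, 0.28, 0.2547]
eef_rot: [[-0.068, 0.998, 0.0], [0.998, 0.068, -0.0], [-0.0, 0.0, -1.0]]
wrist_force: [0.3, -0.7, -1.6]
grip_width: 0.0312
gripper_force: 30.0
```

```bash
python3 -m jog '[{"linear":[0,0,-0.0005],"angular":[0,0,0]},{"linear":[0,0,-0.0005],"angular":[0,0,0]},{"linear":[0,0,-0.0005],"angular":[0,0,0]}]';python3 -m jog '[{"linear":[0,0,-0.0003],"angular":[0,0,0]},{"linear":[0,0,-0.0003],"angular":[0,0,0]},{"linear":[0,0,-0.0003],"angular":[0,0,0]}]'; python3 -m jog '[{"linear":[0,0,-0.0003],"angular":[0,0,0]},{"linear":[0,0,-0.0003],"angular":[0,0,0]},{"linear":[0,0,-0.0003],"angular":[0,0,0]}]'; python3 -c "
from h import *
s=ctrl.state();print(s['ee_pos'],s['wrist_force'],s['moment'])"
```

```text
t: 13.87
ee_pos: [0.5523, 0.2801, 0.2543]
eef_rot: [[-0.068, 0.998, 0.0], [0.998, 0.068, 0.0], [0.0, 0.0, -1.0]]
wrist_force: [-0.3, -0.1, -1.6]
grip_width: 0.0313
gripper_force: 30.0
t: 14.12
ee_pos: [0.5523, 0.2801, 0.2542]
eef_rot: [[-0.068, 0.998, 0.0], [0.998, 0.068, 0.0], [0.0, 0.0, -1.0]]
wrist_force: [-1.7, -1.7, 3.1]
grip_width: 0.0312
gripper_force: 30.0
t: 14.37
ee_pos: [0.5523, 0.2801, 0.2542]
eef_rot: [[-0.068, 0.998, 0.0], [0.998, 0.068, 0.0], [0.0, 0.0, -1.0]]
wrist_force: [-1.9, -1.3, 6.1]
grip_width: 0.0312
gripper_force: 30.0
[0.5523 0.2801 0.2542] [-1.8776 -1.2724  6.1421] [-0.2691  0.3502 -0.0624]
```

```bash
python3 -m jog '[{"linear":[-0.0002,0,0],"angular":[0,0,0]},{"linear":[-0.0002,0,0],"angular":[0,0,0]},{"linear":[-0.0002,0,0],"angular":[0,0,0]}]';python3 -m jog '[{"linear":[0,0,-0.0004],"angular":[0,0,0]},{"linear":[0,0,-0.0004],"angular":[0,0,0]},{"linear":[0,0,-0.0004],"angular":[0,0,0]}]';  python3 -c "
from h import *
s=ctrl.state();print(s['ee_pos'],s['wrist_force'],s['moment'])"
```

```text
t: 14.62
ee_pos: [0.5522, 0.2801, 0.2542]
eef_rot: [[-0.068, 0.998, 0.001], [0.998, 0.068, 0.0], [0.0, 0.001, -1.0]]
wrist_force: [-2.1, -1.1, 4.9]
grip_width: 0.0313
gripper_force: 30.0
t: 14.87
ee_pos: [0.5522, 0.2801, 0.2541]
eef_rot: [[-0.068, 0.998, 0.001], [0.998, 0.068, 0.0], [0.0, 0.001, -1.0]]
wrist_force: [-3.9, -1.1, 9.1]
grip_width: 0.0312
gripper_force: 30.0
[0.5522 0.2801 0.2541] [-3.8567 -1.0639  9.0913] [-0.3618  0.4759 -0.0819]
```

```bash
python3 -m jog '[{"linear":[-0.0003,0,0],"angular":[0,0,0]},{"linear":[-0.0003,0,0],"angular":[0,0,0]},{"linear":[-0.0003,0,0],"angular":[0,0,0]}]';python3 -m jog '[{"linear":[-0.0003,0,0],"angular":[0,0,0]},{"linear":[-0.0003,0,0],"angular":[0,0,0]},{"linear":[-0.0003,0,0],"angular":[0,0,0]}]';  python3 -c "
from h import *
s=ctrl.state();print(s['ee_pos'],s['wrist_force'],s['moment'])"
```

```text
t: 15.12
ee_pos: [0.5521, 0.28, 0.2541]
eef_rot: [[-0.068, 0.998, 0.001], [0.998, 0.068, 0.0], [0.0, 0.001, -1.0]]
wrist_force: [-1.9, -2.2, 7.4]
grip_width: 0.031
gripper_force: 30.0
t: 15.37
ee_pos: [0.5519, 0.28, 0.2541]
eef_rot: [[-0.068, 0.998, 0.002], [0.998, 0.068, 0.0], [0.0, 0.002, -1.0]]
wrist_force: [-0.5, -1.9, 6.3]
grip_width: 0.031
gripper_force: 30.0
[0.5519 0.28   0.2541] [-0.4519 -1.8793  6.3444] [-0.3243 -0.091  -0.0988]
```

```bash
python3 -m jog '[{"linear":[0,0,-0.0004],"angular":[0,0,0]},{"linear":[0,0,-0.0004],"angular":[0,0,0]},{"linear":[0,0,-0.0004],"angular":[0,0,0]}]';python3 -m jog '[{"linear":[0,0,-0.0004],"angular":[0,0,0]},{"linear":[0,0,-0.0004],"angular":[0,0,0]},{"linear":[0,0,-0.0004],"angular":[0,0,0]}]';  python3 -c "
from h import *
s=ctrl.state();print(s['ee_pos'],s['wrist_force'],s['moment'])"
```

```text
t: 15.62
ee_pos: [0.5519, 0.28, 0.254]
eef_rot: [[-0.068, 0.998, 0.002], [0.998, 0.068, 0.0], [0.0, 0.002, -1.0]]
wrist_force: [-1.7, -1.4, 10.3]
grip_width: 0.0313
gripper_force: 30.0
t: 15.87
ee_pos: [0.5519, 0.28, 0.254]
eef_rot: [[-0.068, 0.998, 0.002], [0.998, 0.068, 0.001], [0.0, 0.002, -1.0]]
wrist_force: [-3.2, -3.2, 13.7]
grip_width: 0.0312
gripper_force: 30.0
[0.5519 0.28   0.254 ] [-3.2413 -3.2105 13.6887] [-0.5836  0.418  -0.1135]
```

```bash
python3 -m jog '[{"linear":[-0.0003,-0.0002,-0.0003],"angular":[0,0,0]},{"linear":[-0.0003,-0.0002,-0.0003],"angular":[0,0,0]},{"linear":[-0.0003,-0.0002,-0.0003],"angular":[0,0,0]}]';python3 -m jog '[{"linear":[-0.0003,-0.0002,-0.0004],"angular":[0,0,0]},{"linear":[-0.0003,-0.0002,-0.0004],"angular":[0,0,0]},{"linear":[-0.0003,-0.0002,-0.0004],"angular":[0,0,0]}]';  python3 -c "
from h import *
s=ctrl.state();print(s['ee_pos'],s['wrist_force'],s['moment'],s['eef_rot'])"
```

```text
t: 16.12
ee_pos: [0.5518, 0.2799, 0.254]
eef_rot: [[-0.068, 0.998, 0.003], [0.998, 0.068, 0.001], [0.001, 0.003, -1.0]]
wrist_force: [-2.5, -2.5, 15.6]
grip_width: 0.0313
gripper_force: 30.0
t: 16.37
ee_pos: [0.5516, 0.2799, 0.254]
eef_rot: [[-0.068, 0.998, 0.004], [0.998, 0.068, 0.001], [0.001, 0.004, -1.0]]
wrist_force: [-3.1, -1.7, 16.1]
grip_width: 0.031
gripper_force: 30.0
[0.5516 0.2799 0.254 ] [-3.1085 -1.6551 16.148 ] [-0.344   0.312  -0.0222] [[-0.0675  0.9977  0.0037]
 [ 0.9977  0.0675  0.0014]
 [ 0.0012  0.0038 -1.    ]]
```

```bash
python3 -m jog '[{"linear":[-0.0004,-0.0001,-0.0003],"angular":[0,0,0]},{"linear":[-0.0004,-0.0001,-0.0003],"angular":[0,0,0]},{"linear":[-0.0004,-0.0001,-0.0003],"angular":[0,0,0]},{"linear":[-0.0004,-0.0001,-0.0003],"angular":[0,0,0]}]'
cat > st.py <<'E'
from h import *
F=[];M=[]
for i in range(5):
    ctrl.grab_frame("top"); s=ctrl.state(); F.append(s['wrist_force']); M.append(s['moment'])
print(s['ee_pos'],np.mean(F,0),np.std(F,0),np.mean(M,0),s['eef_rot'][:,2],s['grip_width'])
E
python3 st.py; python3 cyl.py 0.087
```

```text
t: 16.7
ee_pos: [0.5514, 0.2798, 0.254]
eef_rot: [[-0.068, 0.998, 0.005], [0.998, 0.068, 0.002], [0.001, 0.005, -1.0]]
wrist_force: [-2.0, -2.3, 18.5]
grip_width: 0.0312
gripper_force: 30.0
[0.5515 0.2798 0.254 ] [-1.6094 -1.8028 18.526 ] [0.6281 0.489  0.4286] [-0.3729  0.1254 -0.1003] [ 0.0047  0.0017 -1.    ] 0.031306924737492345
n 461 offset w,h mm [2.9645 3.1017] slopes deg [4.5617 5.9238] res 1.5025259560482278
end s: [-59.2647 -58.8253 -57.6572 -56.9239 -55.7313 -53.65  ] 515 ee [0.5514 0.2798 0.254 ]
```

Run:
```python
from h import *
o=[]
a,_=ctrl.grab_frame("side"); A=cv2.resize(a[110:210,240:365,::-1],None,fx=6,fy=6,interpolation=cv2.INTER_CUBIC)
cv2.imwrite("pics/s3.png",A)
c=ctrl.camera_params("side"); R=c['attitude']
K=np.array([[c['fx'],0,c['cx']],[0,c['fy'],c['cy']],[0,0,1]])
a_=np.radians(-86.19); e=np.array([np.cos(a_),np.sin(a_),0]); n=np.array([-e[1],e[0],0]); V=np.array([.5523,.2799,.087])
def pr(x,y,z):
    p=R.T@(V+e*x+n*y+np.array([0,0,z])-c['origin']); r=p[:2]/p[2]; r=r*(1+c['k1']*(r@r)); return (r*c['fx']+[c['cx'],c['cy']]-[240,110])*6
for nm,q in dict(endtop=(.055,0,.016),endbot=(.055,0,-.016),endL=(.055,-.016,0),endR=(.055,.016,0),yokeL=(.048,-.026,-.003),yokeR=(.048,.026,-.003)).items(): print(nm,pr(*q))
```

```text
endtop [364.8966 168.4317]
endbot [366.6715 234.1166]
endL [329.5776 208.609 ]
endR [401.745  194.4975]
yokeL [301.8699 211.062 ]
yokeR [418.5414 188.2813]
```

View pics/s3.png

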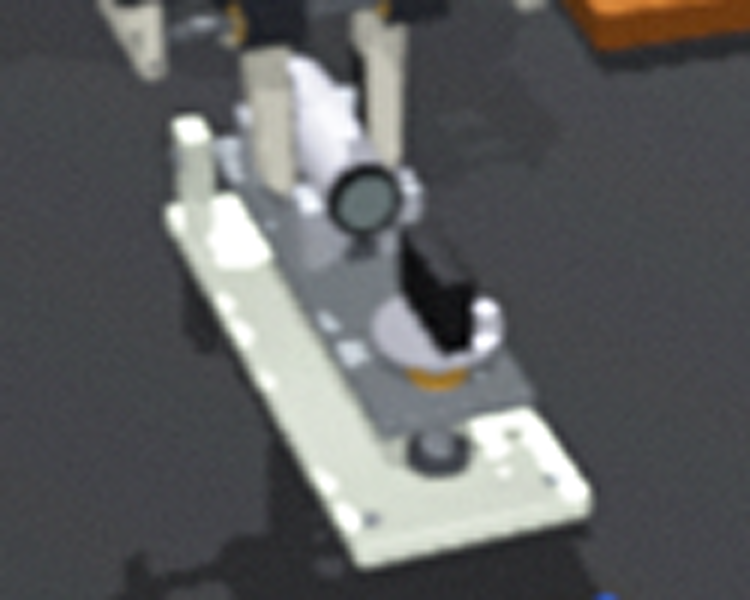

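The picture shows the barrel seated in both yokes. Its end ring is centred at about (366,200), against a predicted (366,201), so it is centred along the groove. The push is steady at 18.5 N at the wrist plus about 2 N of barrel weight, so I hand in.

```bash
python3 st.py; python3 -c "
from cell import ctrl
print(ctrl.job_done())"
```

```text
[0.5515 0.2798 0.254 ] [-1.4863 -2.0136 19.0268] [0.2947 0.6311 0.1149] [-0.3634  0.1691 -0.0796] [ 0.0047  0.0018 -1.    ] 0.03132787561394713
the job is handed in; nothing more can be done
None
```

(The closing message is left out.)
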